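Fold the hex-key set and put it away in its foam-lined box

ROBOT

A 7-joint arm with a two-finger parallel gripper is mounted at the origin on a cart in front of the work surface, level with it; the furniture and walls round the work are solid. World frame = base frame: x ahead of the robot, y to its left, z up, the work surface at z = 0. Lengths are in mm, angles in rad, forces in N, time in s.
With the tool pointing down it reaches from about 425 to 950 mm from the base axis. Payload 4.7 kg.
Tool frame: the origin (TCP) lies on the centre line of the jaws, within the pads' length; the fingertips stand ctrl.tip_reach ahead of it and the grasp point (between the pads) lies 6 mm ahead of it (ctrl.tip_reach is the distance from the TCP to the fingertips, in mm); z points along the fingers, y is the direction in which the jaws open and shut (so a half turn about z gives the same grasp; the last joint's range is limited). The gripper opens to 85 mm and grips with 20 to 120 N. Pads are 22 mm wide; open, the fingers measure 114 mm over their backs; the gripper's body (76 mm by 85 mm) begins 54 mm behind the grasp point. The pads swing forward as they close: fully open they stand 13 mm farther back than shut.
Start: joints at [-1.307, 0.469, -0.049, 1.532, 0.024, 1.141, -0.082], TCP at [194.787, 646.302, 228.535] pointing down, gripper open.
Joint ranges: [-2.59, 2.59], [-0.33, 1.99], [-1.39, 1.29], [0.1, 2.45], [-1.04, 4.18], [0.21, 1.99], [-2.66, 2.66]. Speed limits (rad/s): [2.57, 2.57, 3.14, 3.14, 3.14, 3.14, 3.14].

INTERFACE

Orientations are given as a rotation vector (axis times angle).
In Python, from rig import ctrl gives the robot as it stands.
- The arm moves only by the shell command python3 -m crank 'ROWS' [FORCE]. ROWS is JSON, a list that holds one entry, the list of rows, each a list of 5 numbers: the shift along the world's x, y, z in units of 25 mm (1.0 is 25 mm), then the turn about the world's z in units of 6 degrees (1.0 is 6 degrees), then the opening in per cent of the stroke, from 0 (shut) to 100 (fully open). In form: [[[tx, ty, tz, yaw, jaw], ...]]. A call has 1 to 5 rows; each row is the pose to reach, as a shift and turn from the pose measured when the call began; what a row does not reach only later rows make up. A row lasts 1/10 s, in which the tool goes at most 50 mm and 8.59 degrees, less where a joint would pass 70% of its speed; a pose out of reach is approached as far as the arm can. A call with a gripper value outside its range is refused whole. The fingers move at their own pace and stop on an object; FORCE is the grip in N (left out, the last holds). Time passes only in rows, so rows that repeat a pose let the fingers close. It gives the time, the measured TCP pose, the force and the opening at its end, in the units of the state.
- ctrl.sense(): the state, without advancing time (a new reading comes with each control period).
- ctrl.snapshot(name): name is "side" or "top"; returns the picture (480x640x3 uint8, red, green, blue); there is no depth.
- ctrl.calibration(name): a dict with "camera_matrix" (3x3 intrinsics, pixels), "origin" and "attitude" of the camera in the world. Camera axes: x right, y up, looking along -z (the intrinsics and any distortion apply to the point x, -y, -z); pixel columns grow to the right and rows downward; lengths in mm; the calibration is good to about 2 mm. A picture is of the moment at which its call begins. calibration takes no time and is no camera call.
- ctrl.close_job(): hands the job in, once; it reports no verdict.
The state is a dict: "clock": time; "joint_positions": joint angles; "qd": joint speeds; "effort": joint torques, N m; "tool_pos": TCP position; "orientation": TCP orientation; "ft_force": force on the tool from outside, world axes, zero at the start; "wrist_torque": the same for the moment, N m; "opening": opening from 0.0 (shut) to 1.0 (fully open).
Only numpy, scipy, OpenCV 4.12 (cv2) and the standard library are available. Lean on these libraries where they do the work, as an engineer would, in place of code of your own. Each camera call takes 0.05 s, during which the arm holds its last target. There are 200 camera calls.

TASK

Put the red folding hex-key set away: fold both of its swung-out keys fully home into the handle, lay the set flat in its empty cut-out in the foam of the blue steel box, beside the torch, and shut the lid. Do not drop the set from a height, and leave the other tools on the bench where they are.

Things in the scene. Friction and masses are not known exactly. Their poses are not given: they have to be found in the camera images.
- key_set: Folding hex-key set, loose, 0.25 kg: red handle of two side plates with a dark spine between, lying flat, 120 mm long (x), 29 mm wide (y) when folded, 26 mm high (z). Origin: centre of its underside, z up. Two steel keys swing out level with the bench, one at each end, each on its own long side; turned by half a turn the set looks the same. The folded set is gripped across y.
- key_left (a joint): Angle of the 8 mm thick, 88 mm long key on the set's +y side: 0 = folded home, growing as it swings out (about 1.1 to 1.8 rad at the start). Vertical pin at x = -47, y = +10.5 mm in the set's frame; at angle q the key points along (cos q, sin q) there. Folded, its outer face stands 0.5 mm proud of the plates' edge, 14.5 mm from the set's middle.
- key_right (a joint): The same for the key on the set's -y side, a copy turned by half a turn: pin at x = +47, y = -10.5 mm; at angle q it points along (-cos q, -sin q) in the set's frame; folded (0) it points along -x.
- key_left_tip (a point): Centre of the free end of the key on the +y side. The keys occupy heights 11.5 to 19.5 mm above the set's underside. Their pins have light friction (0.015 N m): a fingertip sweeps them in from outside while the handle stays about where it lies (it may shift some mm), and they stay where they are left.
- key_right_tip (a point): Centre of the free end of the key on the -y side, at the same height.
- tool_box: Blue steel box fixed on the bench, 150 mm (x) by 200 mm (y), walls 2 mm thick, rim 55 mm above the bench; origin at the centre of its underside, x towards the hinge (away from the robot). Lined with dark foam whose top is 44 mm above the bench; a black torch lies in its own cut-out on the +y side.
- pocket (a point): Centre of the floor of the empty cut-out for the key set, 24 mm above the bench, 2.5 mm ahead (+x) and 30 mm to the right (-y) of the box's origin; axes as the box. The cut-out is 130 mm long (x), 39 mm wide (y), 20 mm deep; in the middle of both long sides a 48 mm long finger scoop reaches out to 50 mm from the middle line, down to the same floor.
- tool_box_lid (a joint): Angle of the box's lid: 0 = shut, up to 1.66 rad = open, a little past upright. Hinge along y at the back, 80 mm ahead of the box's origin, 56 mm above the bench. The lid is a tray 206 mm wide with a 21 mm rim; open, its outside faces away from the robot. Pushed from behind towards the robot to below about 1.2 rad it falls shut by its own weight.
- lid_edge (a point): Middle of the lid's free long edge, on its outer face (156 mm from the hinge along the lid): about 0.21 m above the bench when open, at the front of the box and 77 mm above the bench when shut.
- multimeter: Teal hand meter lying behind the work, loose, 146 x 69 x 47 mm; origin at the centre of its underside. To be left alone.
- tape_clear: Roll of tan tape, loose, 94 x 92 x 48 mm, at the front right; origin at the centre of its underside. To be left alone.
- screwdriver_red: Screwdriver with a red handle, loose, 204 mm long, left of the box; origin at the centre of its underside. To be left alone.
- pliers_long: Red-handled pliers, loose, 171 x 60 x 15 mm, at the right; origin at the centre of its underside. To be left alone.
Things that resemble listed ones, but are neither listed nor needed, are in the scene too. Of the things shaped like the key_set, the red one is meant.

How it is judged (in metres and radians):
On the way, in this order (a step that is already met when the one before it is completed fails the run):
1. both keys are folded home in the handle (each within 0.12 rad) (value of joint each of key_left, key_right below 0.12 rad), for 0.2 s.
2. the set lies in its cut-out (horizontal distance between key_set and pocket below 0.012 m and z of key_set in the frame of pocket below 0.006 m), for 0.2 s.
At the end, for the whole second after the job is handed in: Both keys are within 0.12 rad of folded home; the set lies flat and at rest on the floor of its cut-out (its middle within 12 mm of the cut-out's, no more than 6 mm above its floor, in line within 0.15 rad, either way round, same side up as it lay); the lid is shut to within 0.05 rad (all of step 1 and all of step 2 and z of key_set in the frame of pocket above -0.004 m and angle between key_set's own z axis and vertical below 0.1 rad and angle between the x axis of key_set and the x axis of tool_box, either way round below 0.15 rad and value of joint tool_box_lid below 0.05 rad and linear speed of key_set below 0.02 m/s); the robot touches nothing.
It fails at once if the key set falls free (faster than 0.9 m/s with no finger on it) (linear speed of key_set above 0.9 m/s and contact force between the fingers and key_set below 0.05 N).
It fails at once if the multimeter, tape, screwdriver or pliers is displaced by more than 30 mm (distance of any of multimeter, tape_clear, screwdriver_red, pliers_long from where it was at the start of the episode above 0.03 m).
It also fails if it takes over 69 s, if anything falls off the work surface, if the arm or the gripper's body presses on something with over 40 N, if the wrist force passes 120 N, or if a joint passes its speed limit or range.

## Working session

There is one attempt and no reset: what is moved stays moved. The work goes in short steps, Python scripts to look and compute and a shell command to move; the robot and the scene stay as the last step left them, time stands still between calls to the robot, and variables do not carry over. Pictures are saved under pics/ and viewed, about 8 in all and at most 12, crops included, and the job is handed in when it is done.

```bash
mkdir -p pics; ls; python3 - <<'E'
from rig import ctrl
import cv2
for n in("top","side"):
    im=ctrl.snapshot(n); cv2.imwrite(f"pics/{n}0.png",im[:,:,::-1]); print(n,ctrl.calibration(n))
print(ctrl.sense(), ctrl.tip_reach)
E
```

```text
pics
top {'camera_matrix': array([[559.97048475,   0.        , 312.46008922],
       [  0.        , 559.97048475, 243.56887355],
       [  0.        ,   0.        ,   1.        ]]), 'origin': array([ 405.83179393,   -6.40830241, 1390.79218097]), 'attitude': array([ 0.09453942, -0.0945057 , -1.59227298])}
side {'camera_matrix': array([[474.47101615,   0.        , 320.21675273],
       [  0.        , 474.47101615, 248.13000992],
       [  0.        ,   0.        ,   1.        ]]), 'origin': array([ 289.78526725, -774.01870398,  809.04999498]), 'attitude': array([ 0.8342413 , -0.140803  , -0.31546567])}
{'clock': 0.1, 'joint_positions': array([-1.30689733,  0.46935806, -0.04857031,  1.533567  ,  0.02409619,
        1.14101706, -0.08233862]), 'qd': array([-3.19981512e-04, -1.96684708e-04,  6.24878750e-05, -3.87122856e-03,
       -5.32315415e-05, -2.24574617e-03,  1.23144881e-03]), 'effort': array([ 1.08782315e-03, -5.11515605e+01, -4.65369481e-02, -2.38391393e+01,
        1.08863635e-02,  4.33022957e-03, -1.26424055e-05]), 'tool_pos': array([194.67457746, 645.76321497, 227.5712922 ]), 'orientation': array([-4.58310621e-01, -3.10779120e+00,  2.75517067e-03]), 'ft_force': array([-0.71489052,  0.32208264, -0.76695382]), 'wrist_torque': array([0.0146373 , 0.0421763 , 0.00037966]), 'opening': 0.9993746845915854} 25.0
```

View pics/top0.png

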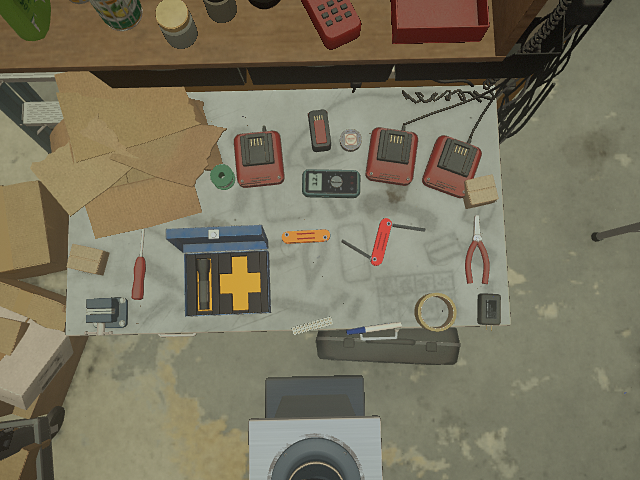

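View pics/side0.png

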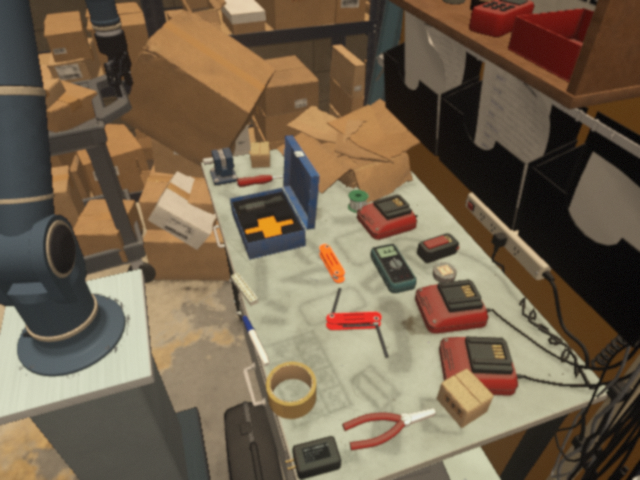

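Top view: the candidates are the red set with two keys out at (381,242), the orange folded set at (305,237), and, by colour only, the red chargers at (260,158), (392,155) and (452,165). I choose the red one at (381,242). The pocket is the yellow cross at (240,283), with the lid open behind it. Next is a close crop and the measurement.

```bash
cat > h.py <<'E'
import numpy as np, cv2
from rig import ctrl
from scipy.spatial.transform import Rotation as R
def cam(n):
    c=ctrl.calibration(n); return c["camera_matrix"],np.array(c["origin"]),R.from_rotvec(c["attitude"]).as_matrix()
def ray(n,uv,z):
    K,o,A=cam(n); uv=np.atleast_2d(np.float64(uv))
    d=np.c_[(uv[:,0]-K[0,2])/K[0,0],-(uv[:,1]-K[1,2])/K[1,1],-np.ones(len(uv))]@A.T
    return o+d*((z-o[2])/d[:,2])[:,None]
def proj(n,P):
    K,o,A=cam(n); p=(np.atleast_2d(P)-o)@A; p=p*[1,-1,-1]; q=p@K.T; return q[:,:2]/q[:,2:]
def redset(n,im,box):
    x0,y0,x1,y1=box; h=cv2.cvtColor(im,cv2.COLOR_RGB2HSV)
    m=(((h[...,0]<6)|(h[...,0]>172))&(h[...,1]>140)&(h[...,2]>110)).astype(np.uint8)
    k=np.zeros_like(m); k[y0:y1,x0:x1]=m[y0:y1,x0:x1]
    k=cv2.morphologyEx(k,cv2.MORPH_CLOSE,np.ones((5,5)))
    c=max(cv2.findContours(k,0,2)[0],key=cv2.contourArea); return c.reshape(-1,2)
def setpose(n,im,box,z):
    P=ray(n,redset(n,im,box),z)[:,:2].astype(np.float32)
    (c,s,a)=cv2.minAreaRect(P)
    if s[0]<s[1]: a+=90
    return np.array(c),s,(a+90)%180-90
E
python3 - <<'E'
from h import *
t=ctrl.snapshot("top");s=ctrl.snapshot("side")
print(proj("top",[[0,0,0]]))
print("top",setpose("top",t,(330,205,430,275),24)); print("side",setpose("side",s,(318,300,390,340),24))
# key tips, pocket
print("tips top",ray("top",[[424,230],[343,241]],15.5)); print("tips side",ray("side",[[387,355],[338,290]],15.5))
h=cv2.cvtColor(t,cv2.COLOR_RGB2HSV); m=((h[...,0]>15)&(h[...,0]<32)&(h[...,1]>150)&(h[...,2]>120)).astype(np.uint8); m[:, :216]=0; m[:,266:]=0;m[:250]=0;m[316:]=0
ys,xs=np.nonzero(m); print("cross",xs.min(),xs.max(),ys.min(),ys.max()); P=ray("top",np.c_[xs,ys],24)[:,:2]; print(P.mean(0),P.min(0),P.max(0),cv2.minAreaRect(P.astype(np.float32)))
b=((h[...,0]>100)&(h[...,0]<125)&(h[...,1]>110)).astype(np.uint8);b[:,:160]=0;b[:,290:]=0;b[:253]=0;b[330:]=0
ys,xs=np.nonzero(b);print("rim",cv2.minAreaRect(ray("top",np.c_[xs,ys],55)[:,:2].astype(np.float32)))
a=cv2.resize(t[200:325,170:435],None,fx=3,fy=3,interpolation=2)
cv2.imwrite("pics/c1.png",a[:,:,::-1])
a=cv2.resize(s[120:370,220:400],None,fx=2.4,fy=2.4,interpolation=2)
cv2.imwrite("pics/c1s.png",a[:,:,::-1])
E
```

```text
[[314.60934101 482.90410319]]
top (array([ 571.89990234, -176.31845093]), (29.233245849609375, 121.19947814941406), -16.131851196289062)
side (array([ 570.54498291, -183.62911987]), (45.228275299072266, 119.12652587890625), -16.23681640625)
tips top [[ 598.9611666  -285.70616508   15.5       ]
 [ 576.22949866  -84.04685032   15.5       ]]
tips side [[ 602.6742965  -282.25809446   15.5       ]
 [ 573.24838893  -83.25436437   15.5       ]]
cross 220 260 256 309
[478.49056481 171.25081836] [414.58558425 121.70265062] [544.0951598 219.434124 ] ((479.3717956542969, 170.5360565185547), (97.6126937866211, 129.44940185546875), 89.78692626953125)
rim ((502.05780029296875, 144.86181640625), (0.0, 0.0), 0.0)
```

View pics/c1.png

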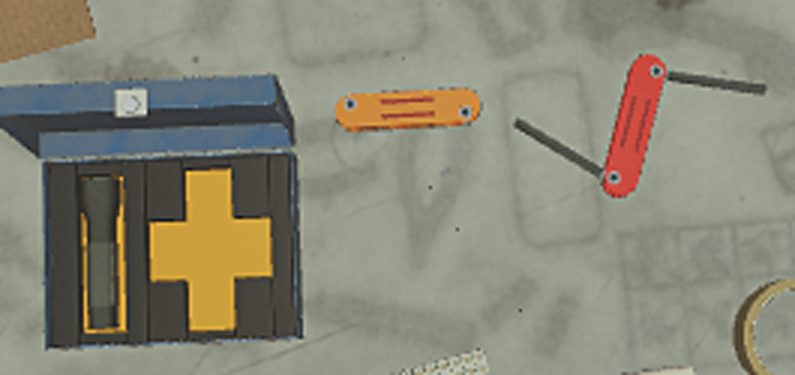

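Crop check: the red set has two keys out, pins at crop (656,71) and (613,177). The orange one at (408,110) is the decoy. Set centre ≈ (572,-176), yaw -16°; keys at about 1.27 rad (left) and 1.69 rad (right). Pocket ≈ (479,169.5), box yaw ≈ 0. The jaws already line up with the set's y axis. I'll move to the start of the left sweep with the jaws shut.

```bash
python3 -m crank '[[[0.7,-1.45,0,0,0],[1.4,-2.9,0,0,0],[2,-4.3,0,0,0],[2.7,-5.8,0,0,0],[3.4,-7.2,0,0,0]]]' 40; python3 -m crank '[[[0.7,-1.45,0,0,0],[1.4,-2.9,0,0,0],[2,-4.3,0,0,0],[2.7,-5.8,0,0,0],[3.4,-7.2,0,0,0]]]'; python3 -m crank '[[[0.7,-1.45,0,0,0],[1.4,-2.9,0,0,0],[2,-4.3,0,0,0],[2.7,-5.8,0,0,0],[3.4,-7.2,0,0,0]]]'
```

```text
clock: 0.7
tool_pos: [280.2, 464.1, 227.7]
orientation: [-0.458, -3.108, 0.002]
ft_force: [1.4, 0.2, -0.3]
opening: 0.145
clock: 1.2
tool_pos: [365.6, 282.2, 227.8]
orientation: [-0.458, -3.108, 0.002]
ft_force: [0.9, -0.2, -0.5]
opening: -0.002
clock: 1.7
tool_pos: [450.9, 100.5, 227.9]
orientation: [0.458, 3.108, -0.002]
ft_force: [0.8, 1.4, -0.2]
opening: -0.0
```

```bash
python3 -m crank '[[[0.7,-1.45,0,0,0],[1.4,-2.9,0,0,0],[2,-4.3,0,0,0],[2.7,-5.8,0,0,0],[3.35,-7.2,0,0,0]]]'; python3 -m crank '[[[0,0,-1.7,0,0],[0,0,-3.4,0,0],[0,0,-5,0,0],[0,0,-6.5,0,0],[0,0,-6.5,0,0]]]'; python3 - <<'E'
from h import *
print(ctrl.sense()["tool_pos"])
s=ctrl.snapshot("side"); p=ctrl.sense()["tool_pos"]; u,v=proj("side",p+[0,0,-25])[0].astype(int); print(u,v)
a=s[v-100:v+80,u-80:u+100].copy(); cv2.circle(a,(80,100),1,(0,255,0),-1)
cv2.imwrite("pics/d.png",cv2.resize(a,None,fx=3.3,fy=3.3)[:,:,::-1])
E
```

```text
clock: 2.2
tool_pos: [535.0, -81.2, 228.0]
orientation: [0.459, 3.107, -0.002]
ft_force: [0.5, 0.4, 0.5]
opening: 0.001
clock: 2.7
tool_pos: [531.0, -80.6, 61.1]
orientation: [-0.457, -3.098, 0.003]
ft_force: [-0.6, 0.0, 0.0]
opening: -0.003
[531.020174   -80.56409033  61.14240967]
321 286
```

View pics/d.png

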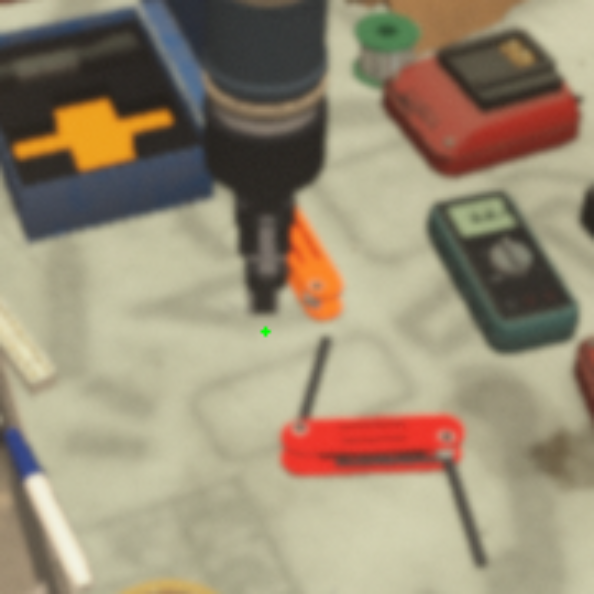

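The jaw tips show at crop (263,310), about 6 px above where I projected them, so I'll descend carefully and watch the force.

```bash
python3 -m crank '[[[0.1,0,-0.5,0,0],[0.1,0,-1,0,0],[0.1,0,-1,0,0]]]';python3 -m crank '[[[0,0,-0.12,0,0],[0,0,-0.12,0,0]]]'; python3 - <<'E'
from h import *
s=ctrl.snapshot("side");t=ctrl.snapshot("top"); p=ctrl.sense()["tool_pos"]; print(p)
o=[]
for n,i in(("side",s),("top",t)):
    u,v=proj(n,p+[0,0,-25])[0].astype(int); a=i[v-60:v+60,u-60:u+80].copy(); a[60,60]=(0,255,0); o.append(cv2.resize(a,None,fx=2.8,fy=2.8))
cv2.imwrite("pics/e.png",np.hstack(o)[:,:,::-1])
E
```

```text
clock: 3.05
tool_pos: [535.5, -80.8, 38.3]
orientation: [-0.458, -3.102, 0.003]
ft_force: [-0.7, -0.2, -0.1]
opening: 0.002
clock: 3.25
tool_pos: [535.6, -80.8, 35.5]
orientation: [-0.458, -3.103, 0.002]
ft_force: [0.3, 0.3, -0.3]
opening: 0.001
[535.77518078 -80.84550064  35.74037443]
```

View pics/e.png

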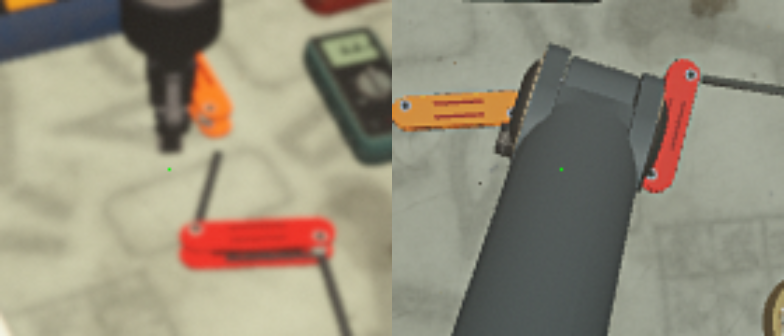

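The tip still appears about 6 px high, as if it were some 18 mm above the reported height. I'll feel for the bench in small steps.

```bash
for i in 1 ; do python3 -m crank '[[[0,0,-0.12,0,0],[0,0,-0.12,0,0]]]'; python3 -m crank '[[[0,0,-0.12,0,0],[0,0,-0.12,0,0]]]'; python3 -m crank '[[[0,0,-0.12,0,0],[0,0,-0.12,0,0]]]'; done | grep -E 'pos|force'
```

```text
tool_pos: [535.7, -80.8, 32.7]
ft_force: [1.0, -0.4, -0.4]
tool_pos: [535.4, -80.7, 29.3]
ft_force: [-0.8, -0.0, -0.6]
tool_pos: [535.1, -80.7, 25.9]
ft_force: [-0.2, -0.8, 0.7]
```

```bash
(python3 -m crank '[[[0,0,-0.1,0,0],[0,0,-0.1,0,0]]]'; python3 -m crank '[[[0,0,-0.1,0,0],[0,0,-0.1,0,0]]]' )| grep -E 'pos|force'; python3 - <<'E'
from h import *
s=ctrl.snapshot("side"); p=ctrl.sense()["tool_pos"]; print(p,ctrl.tip_reach)
for z in (0,10,20,30): print(z,proj("side",[p[0],p[1],z]))
h=cv2.cvtColor(s,cv2.COLOR_RGB2GRAY); u,v=proj("side",[p[0],p[1],0])[0].astype(int)
print(u,v); print(h[v-40:v+12:2,u-16:u+16:2])
E
```

```text
tool_pos: [534.8, -80.6, 23.0]
ft_force: [-0.3, 0.2, 0.7]
tool_pos: [534.5, -80.6, 20.2]
ft_force: [0.7, -0.4, -0.5]
[534.64080765 -80.59458009  20.32151527] 25.0
0 [[321.66865952 297.90951988]]
10 [[321.67562286 294.9402453 ]]
20 [[321.68267253 291.93415881]]
30 [[321.68981014 288.89057157]]
321 297
[[168 166 146  97  55  44  43  42  43  42  43  42  45  51  71 125]
 [164 166 175 169 119  50  46  44  43  43  43  45  49  85 126 135]
 [168 163 166 169 131  63  51  44  44  44  46  46  55  97 145 130]
 [173 166 167 168 123  61  51  45  47  45  45  47  57  89 147 145]
 [183 179 180 178 128  49  44  49  52  57  59  48  47  75 143 157]
 [187 186 186 181 141  54  44  50  72  87  77  50  49 104 152 158]
 [182 179 174 169 153  73  43  48  79  95  83  51  55 123 157 162]
 [169 166 167 168 159  86  44  49  88 113  93  49  59 123 154 166]
 [167 169 171 175 172  93  46  49  86 115  93  50  64 126 143 156]
 [172 178 183 189 184 105  51  53  86 115  94  55  79 133 140 143]
 [181 184 183 188 187 154  86  80  96 116 105  89 129 147 128 123]
 [173 176 178 174 176 161  95  80 100 117 106  83 132 167 143
[... 244 characters left out ...]
  48  80 136 186 197 195 196]
 [195 195 193 195 195 189 145  78  49  51  89 168 197 198 194 188]
 [197 192 194 195 198 189 148  83  55  55  91 167 192 189 181 173]
 [194 193 194 194 195 191 171 130 122 123 140 175 186 179 179 168]
 [193 193 192 192 191 190 185 179 179 178 181 183 184 185 187 165]
 [190 189 188 186 185 184 179 179 178 182 187 188 191 194 194 152]
 [186 181 179 177 174 176 180 184 187 193 195 193 193 197 194 125]
 [174 169 169 174 178 184 190 190 194 195 198 200 198 197 178 104]
 [173 173 173 180 188 191 195 195 196 196 198 199 197 195 157  90]
 [180 183 185 186 189 192 194 197 198 199 198 199 199 192 135  94]
 [186 186 189 193 192 193 199 198 198 198 197 198 197 184 111 106]]
```

No contact even at a reported 20 mm, and the picture puts the tip about 17–20 mm up. I'll keep feeling downward.

```bash
(python3 -m crank '[[[0,0,-0.1,0,0],[0,0,-0.1,0,0]]]'; python3 -m crank '[[[0,0,-0.1,0,0],[0,0,-0.1,0,0]]]' ; python3 -m crank '[[[0,0,-0.1,0,0],[0,0,-0.1,0,0]]]')| grep -E 'pos|force'; python3 - <<'E'
from h import *
s=ctrl.snapshot("side");t=ctrl.snapshot("top")
st=ctrl.sense(); p=st["tool_pos"]; print(p,st["joint_positions"])
a=s[190:340,270:420].copy(); b=t[185:335,270:420].copy()
cv2.imwrite("pics/f.png",np.hstack([cv2.resize(x,None,fx=2.6,fy=2.6,interpolation=2) for x in (a,b)])[:,:,::-1])
E
```

```text
tool_pos: [534.4, -80.6, 17.5]
ft_force: [0.5, 0.4, 0.5]
tool_pos: [534.2, -80.5, 14.7]
ft_force: [-0.0, -1.0, 0.1]
tool_pos: [533.9, -80.4, 11.9]
ft_force: [-0.9, 0.6, 0.0]
[534.08612897 -80.46592203  12.09509465] [-0.17253396  0.56205025  0.31674481  2.03539823 -0.29731637  0.596866
  1.62569406]
```

View pics/f.png

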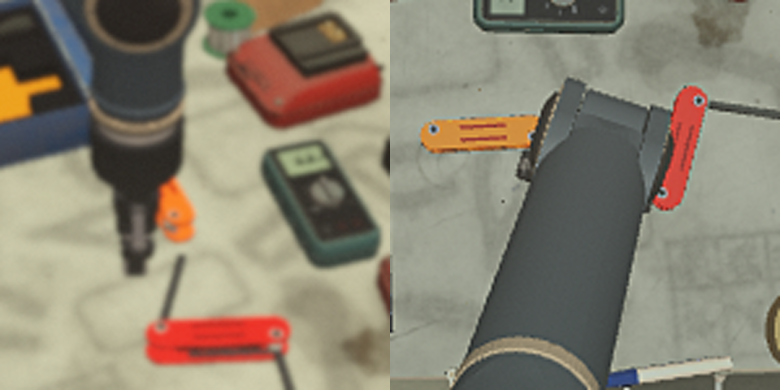

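```bash
(python3 -m crank '[[[0,0,-0.1,0,0],[0,0,-0.1,0,0]]]'; python3 -m crank '[[[0,0,-0.1,0,0],[0,0,-0.1,0,0]]]' ; python3 -m crank '[[[0,0,-0.08,0,0],[0,0,-0.08,0,0]]]')| grep -E 'pos|force'
```

```text
tool_pos: [533.9, -80.4, 9.3]
ft_force: [-0.6, -0.1, -0.4]
tool_pos: [533.6, -80.4, 6.5]
ft_force: [-0.5, 0.1, -0.8]
tool_pos: [533.4, -80.4, 4.3]
ft_force: [0.1, -0.6, -0.5]
```

```bash
(python3 -m crank '[[[0,0,-0.08,0,0],[0,0,-0.08,0,0]]]'; python3 -m crank '[[[0,0,-0.08,0,0],[0,0,-0.08,0,0]]]' ; python3 -m crank '[[[0,0,-0.08,0,0],[0,0,-0.08,0,0]]]')| grep -E 'pos|force'
python3 - <<'E'
from h import *
s=ctrl.snapshot("side"); p=ctrl.sense()["tool_pos"]; print(p)
h=cv2.cvtColor(s,cv2.COLOR_RGB2GRAY); print(h[280:312,310:334:2])
E
```

```text
tool_pos: [533.2, -80.3, 2.0]
ft_force: [0.4, -0.0, 0.7]
tool_pos: [533.0, -80.3, -0.3]
ft_force: [0.5, 0.4, -0.2]
tool_pos: [532.9, -80.2, -2.5]
ft_force: [-0.5, 0.3, -0.5]
[532.93540802 -80.23420558  -2.42463251]
[[172 163 104  50  47  81 115  95  49  63 139 162]
 [167 163 105  49  49  82 115  99  53  63 142 165]
 [166 165 107  51  52  82 116  98  58  70 145 173]
 [168 165 119  60  52  84 115 100  62  88 157 178]
 [175 173 143  84  67  88 115 103  76 120 174 185]
 [180 179 163 104  85  96 116 109  96 145 185 190]
 [186 185 174 112  88  98 117 113  97 144 190 194]
 [191 190 180 108  77  91 119 111  84 130 192 198]
 [194 194 184 114  65  89 119 108  77 109 187 198]
 [195 194 187 123  64  86 111 103  70 100 185 195]
 [194 196 190 123  62  76  96  92  66 101 182 190]
 [194 197 189 118  54  64  78  73  58 111 182 186]
 [194 195 189 119  50  55  62  62  57 124 180 180]
 [192 194 190 130  56  50  54  58  77 140 179 178]
 [193 194 189 142  69  50  49  65 111 162 180 181]
 [192 193 188 148  82  49  50  75 139 177 185 186]
 [191 191 188 154  86  51  50  77 149 185 190 192]
 [188 186 184 154  88  52  50  81 152 187 192 196]
 [183 182 179 155  88  56  55  86 157 189 194 199]
 [178 175 175 160 108  77  82 108 169 192 196 199]
 [171 173 178 172 143 125 130 149 184 198 198 196]
 [170 177 182 185 174 170 173 183 196 199 197 194]
 [173 184 187 191 189 190 191 195 200 200 198 189]
 [178 187 190 193 194 196 197 198 201 200 200 185]
 [182 187 191 192 196 196 196 198 198 199 197 179]
 [187 186 190 192 195 198 198 199 198 199 198 173]
 [190 188 191 194 198 198 199 198 198 199 197 166]
 [191 192 192 196 198 199 199 197 198 199 196 153]
 [193 196 193 196 199 197 196 199 197 198 194 140]
 [192 196 198 196 196 196 197 195 196 197 191 127]
 [193 196 200 196 193 195 196 196 196 196 185 115]
 [193 196 197 195 192 193 195 195 197 195 179 110]]
```

```bash
(python3 -m crank '[[[0,0,-0.08,0,0],[0,0,-0.08,0,0]]]'; python3 -m crank '[[[0,0,-0.08,0,0],[0,0,-0.08,0,0]]]' ; python3 -m crank '[[[0,0,-0.08,0,0],[0,0,-0.08,0,0]]]')| grep -E 'clock|pos|force'
```

```text
clock: 6.55
tool_pos: [533.1, -80.3, -2.8]
ft_force: [-3.2, 1.2, 15.7]
clock: 6.75
tool_pos: [533.1, -80.2, -2.8]
ft_force: [-5.4, 0.5, 18.8]
clock: 6.95
tool_pos: [533.1, -80.3, -2.8]
ft_force: [-5.1, 0.9, 18.5]
```

Contact at a reported z of -2.8, so with the jaws shut the tips stand 2.8 mm above the TCP reading. I go by that from here. Now I'll sweep the left key in with the tips at about 6 mm.

```bash
(python3 -m crank '[[[0,0,0.25,0,0],[0,0,0.25,0,0]]]'; python3 -m crank '[[[0.4,-0.29,0,0,0],[0.8,-0.58,0,0,0],[1.2,-0.87,0,0,0],[1.6,-1.16,0,0,0],[1.6,-1.16,0,0,0]]]'; python3 -m crank '[[[0.2,-0.3,0,0,0],[0.4,-0.6,0,0,0],[0.6,-0.9,0,0,0],[0.7,-1.16,0,0,0],[0.7,-1.16,0,0,0]]]' )| grep -E 'clock|pos|force'
python3 - <<'E'
from h import *
s=ctrl.snapshot("side")
cv2.imwrite("pics/g.png",cv2.resize(s[220:380,270:430],None,fx=3.5,fy=3.5,interpolation=2)[:,:,::-1])
E
```

```text
clock: 7.15
tool_pos: [534.0, -80.5, 4.4]
ft_force: [-0.3, -0.4, 0.2]
clock: 7.65
tool_pos: [575.8, -111.4, 4.3]
ft_force: [0.1, -0.3, 0.8]
clock: 8.15
tool_pos: [593.7, -142.2, 4.5]
ft_force: [-0.5, 0.0, -0.6]
```

View pics/g.png

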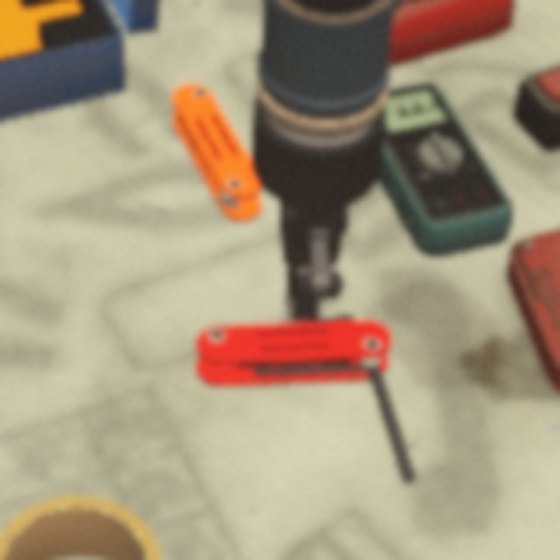

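The left key is folded nearly in; the handle stayed put (pins at crop (215,335) and (372,343)). Now over to the right key.

```bash
(python3 -m crank '[[[0.05,0.2,0,0,0],[0.05,0.2,1.5,0,0],[0.5,-1,2.4,0,0],[1.1,-2.5,2.4,0,0],[1.6,-4,2.4,0,0]]]'; python3 -m crank '[[[0.4,-1,0,0,0],[0.4,-1,0,0,0],[0.4,-1,-1.4,0,0],[0.4,-1,-2.2,0,0],[0.4,-1,-2.3,0,0]]]' )| grep -E 'clock|pos|force'
```

```text
clock: 8.7
tool_pos: [635.1, -240.7, 65.8]
ft_force: [0.6, -0.5, 0.6]
clock: 9.2
tool_pos: [642.9, -262.6, 5.0]
ft_force: [-0.2, 0.6, -0.5]
```

```bash
(python3 -m crank '[[[-0.45,-0.02,0,0,0],[-0.85,-0.05,0,0,0],[-1.35,0.03,0,0,0],[-1.84,0.12,0,0,0],[-1.84,0.12,0,0,0]]]'; python3 -m crank '[[[-0.5,0.3,0,0,0],[-1.06,0.64,0,0,0],[-1.4,1.2,0,0,0],[-1.8,1.85,0,0,0],[-1.8,1.85,0,0,0]]]' )| grep -E 'clock|pos|force'
python3 -m crank '[[[0,-0.2,0,0,0],[0,-0.2,1.5,0,0],[0.4,-0.4,3,0,100],[2,-1,3,0,100],[4,-2,3,0,100]]]' | grep -E 'clock|pos'
python3 - <<'E'
from h import *
s=ctrl.snapshot("side");t=ctrl.snapshot("top")
print(setpose("side",s,(300,295,400,345),24)); print(setpose("top",t,(330,205,430,275),24))
a=s[230:380,270:420];b=t[170:320,320:470]
cv2.imwrite("pics/i.png",np.hstack([cv2.resize(x,None,fx=2.6,fy=2.6,interpolation=2) for x in (a,b)])[:,:,::-1])
E
```

```text
clock: 9.7
tool_pos: [595.6, -259.4, 6.1]
ft_force: [0.4, -0.3, -0.4]
clock: 10.2
tool_pos: [550.5, -210.6, 6.6]
ft_force: [0.6, 0.2, -0.6]
clock: 10.7
tool_pos: [647.7, -259.1, 84.6]
(array([ 570.90655518, -182.49090576]), (46.63494873046875, 118.83180236816406), -17.116180419921875)
(array([ 571.89990234, -176.31845093]), (29.233245849609375, 121.19947814941406), -16.131851196289062)
```

View pics/i.png

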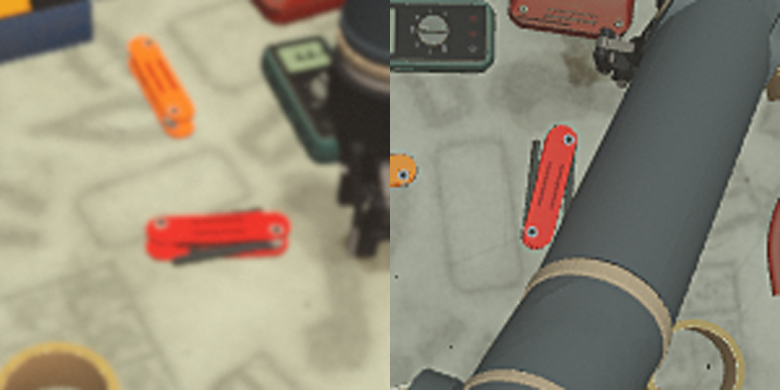

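Eighth picture: both keys lie close in, sticking out slightly at (530,170) on the left and under the handle side; the set hasn't moved. Next I straddle it with the open jaws and look before closing.

```bash
(python3 -m crank '[[[-1,1.1,0,0,100],[-2,2.2,0,0,100],[-3.03,3.32,0,0,100],[-3.03,3.32,0,0,100]]]'; python3 -m crank '[[[0,0,-1.2,0,100],[0,0,-2.2,0,100],[0,0,-2.8,0,100],[0,0,-3.25,0,100],[0,0,-3.25,0,100]]]')| grep -E 'clock|pos|force|open'
python3 - <<'E'
from h import *
s=ctrl.snapshot("side")
cv2.imwrite("pics/j.png",cv2.resize(s[230:370,280:420],None,fx=4,fy=4,interpolation=2)[:,:,::-1])
E
```

```text
clock: 11.2
tool_pos: [572.2, -175.6, 81.9]
ft_force: [0.7, -0.3, -0.5]
opening: 1.003
clock: 11.7
tool_pos: [571.7, -176.1, -0.6]
ft_force: [-0.5, 0.0, 0.5]
opening: 1.002
```

View pics/j.png

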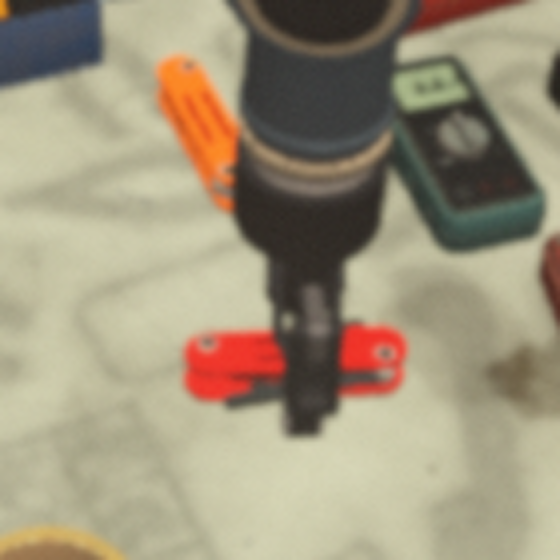

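The jaws straddle the set at its middle (front finger at crop (305,400), both keys inside). Closing.

```bash
(python3 -m crank '[[[0,0,0,0,0],[0,0,0,0,0],[0,0,0,0,0],[0,0,0,0,0],[0,0,0,0,0]]]' 60; python3 -m crank '[[[0,0,0,0,0],[0,0,0,0,0],[0,0,0,0,0],[0,0,0,0,0],[0,0,0,0,0]]]')| grep -E 'clock|pos|force|open'
```

```text
clock: 12.25
tool_pos: [572.9, -176.2, 1.2]
ft_force: [-0.4, 1.3, 4.5]
opening: 0.311
clock: 12.75
tool_pos: [572.8, -176.1, 1.3]
ft_force: [-0.6, 0.1, 2.4]
opening: 0.316
```

```bash
(python3 -m crank '[[[0,0,0.6,0,0],[0,0,1.4,0,0],[0,0,2.4,0,0],[0,0,3.4,0,0],[0,0,4,0,0]]]'; python3 -m crank '[[[-0.8,1.2,0,0.5,0],[-1.6,2.4,0,1.1,0],[-2.4,3.6,0,1.7,0],[-3.2,4.8,0,2.3,0],[-4,6,0,2.7,0]]]'; python3 -m crank '[[[0,1.3,0,0,0],[0,2.6,0,0,0],[0,3.9,0,0,0],[0,5.2,0,0,0],[0,6,0,0,0]]]')| grep -E 'clock|pos|ori|force|open'
```

```text
clock: 13.25
tool_pos: [573.4, -176.5, 103.5]
orientation: [-0.45, -3.103, -0.007]
ft_force: [-0.0, -1.1, -3.0]
opening: 0.312
clock: 13.75
tool_pos: [472.1, -25.6, 103.6]
orientation: [-0.006, -3.134, -0.005]
ft_force: [0.2, -0.1, -2.7]
opening: 0.316
clock: 14.25
tool_pos: [471.6, 127.2, 103.8]
orientation: [-0.001, -3.134, -0.007]
ft_force: [0.2, -0.6, -2.9]
opening: 0.316
```

```bash
(python3 -m crank '[[[0.15,0.8,0,0,0],[0.33,1.7,0,0,0],[0.33,1.7,0,0,0]]]'; python3 -m crank '[[[0,0,-0.8,0,0],[0,0,-0.9,0,0],[0,0,-0.9,0,0]]]')| grep -E 'clock|pos|force|open'
python3 - <<'E'
from h import *
s=ctrl.snapshot("side");t=ctrl.snapshot("top");st=ctrl.sense();print(st["tool_pos"])
z=st["tool_pos"][2]-1.3
q=proj("side",[[419,169.5,z+26],[539,169.5,z+26]]);print(q)
try: print("side",setpose("side",s,(190,120,320,260),z+24))
except Exception as e: print(e)
cv2.imwrite("pics/k.png",np.hstack([cv2.resize(s[120:270,200:350],None,fx=2.6,fy=2.6,interpolation=2),cv2.resize(t[210:360,170:320],None,fx=2.6,fy=2.6,interpolation=2)])[:,:,::-1])
E
```

```text
clock: 14.55
tool_pos: [480.0, 173.4, 104.0]
ft_force: [-0.3, 0.2, -3.9]
opening: 0.309
clock: 14.85
tool_pos: [479.3, 172.4, 81.0]
ft_force: [0.4, -0.4, -3.3]
opening: 0.316
[480.27102678 172.80253402  81.94873525]
[[243.500539   208.46876076]
 [290.43397368 198.97855678]]
side (array([443.18167114, 157.76339722]), (67.86589050292969, 53.072105407714844), 82.50607299804688)
```

View pics/k.png

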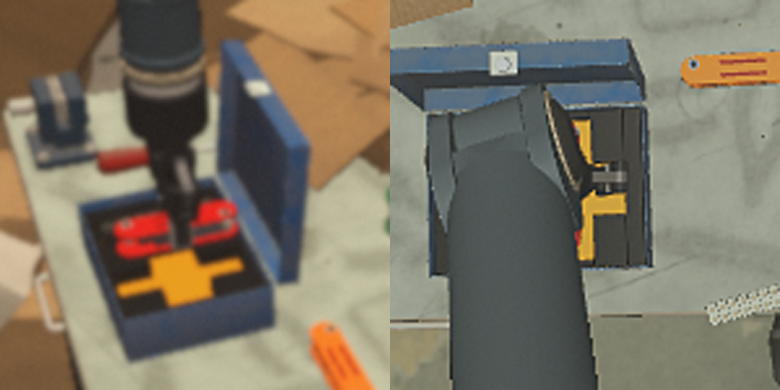

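The set is held level over the cut-out, its ends at side px (244,212) and (291,203), matching the prediction to about 1 px. I'll nudge y by -3 mm and lower it.

```bash
(python3 -m crank '[[[0,-0.13,-0.5,0,0],[0,-0.13,-1,0,0],[0,-0.13,-1.15,0,0],[0,-0.13,-1.15,0,0]]]';  python3 -m crank '[[[0,0,0,0,0],[0,0,-0.15,0,0],[0,0,-0.3,0,0],[0,0,-0.4,0,0]]]'; python3 -m crank '[[[0,0,-0.2,0,0],[0,0,-0.3,0,0],[0,0,-0.3,0,0]]]')| grep -E 'clock|pos|force|open'
```

```text
clock: 15.35
tool_pos: [479.5, 169.1, 52.1]
ft_force: [-0.2, 0.1, -2.6]
opening: 0.313
clock: 15.75
tool_pos: [479.4, 169.2, 41.8]
ft_force: [-0.3, 0.9, -2.6]
opening: 0.312
clock: 16.05
tool_pos: [479.1, 169.1, 33.8]
ft_force: [-0.9, 0.2, -2.3]
opening: 0.312
```

In the cut-out with no contact on the walls (10 mm below the foam top). Lowering gently to the floor.

```bash
(python3 -m crank '[[[0,0,-0.12,0,0],[0,0,-0.22,0,0],[0,0,-0.22,0,0]]]';  python3 -m crank '[[[0,0,-0.08,0,0],[0,0,-0.08,0,0]]]'; python3 -m crank '[[[0,0,-0.08,0,0],[0,0,-0.08,0,0]]]')| grep -E 'clock|pos|force|open'
```

```text
clock: 16.35
tool_pos: [478.8, 169.0, 28.0]
ft_force: [-0.8, -0.6, -3.2]
opening: 0.312
clock: 16.55
tool_pos: [478.6, 168.9, 25.7]
ft_force: [0.2, 0.7, -2.3]
opening: 0.316
clock: 16.75
tool_pos: [478.8, 169.0, 25.2]
ft_force: [-4.4, -1.2, 11.4]
opening: 0.314
```

Floor contact at 25.2, as expected. I'll open partway (within the scoops), lift and retreat.

```bash
(python3 -m crank '[[[0,0,0.02,0,55],[0,0,0.02,0,55],[0,0,0.02,0,55],[0,0,0.02,0,55],[0,0,0.02,0,55]]]';  python3 -m crank '[[[0,0,0.8,0,55],[0,0,2,0,55],[0,0,3.5,0,55],[0,0,5,0,55],[0,0,6.5,0,30]]]'; python3 -m crank '[[[0,-1,1,0,0],[0,-2.5,2,0,0],[0,-4,3,0,0],[0,-6,3,0,0],[0,-8,3,0,0]]]')| grep -E 'clock|pos|force|open'
python3 - <<'E'
from h import *
s=ctrl.snapshot("side");t=ctrl.snapshot("top");
try: print("top",setpose("top",t,(205,240,270,320),48))
except Exception as e: print(e)
cv2.imwrite("pics/l.png",np.hstack([cv2.resize(s[120:270,200:350],None,fx=2.6,fy=2.6,interpolation=2),cv2.resize(t[210:360,170:320],None,fx=2.6,fy=2.6,interpolation=2)])[:,:,::-1])
E
```

```text
clock: 17.25
tool_pos: [478.8, 169.0, 25.6]
ft_force: [1.1, -0.9, 0.1]
opening: 0.546
clock: 17.75
tool_pos: [478.5, 168.8, 189.4]
ft_force: [0.5, -0.1, 0.1]
opening: 0.39
clock: 18.25
tool_pos: [478.7, -32.6, 265.4]
ft_force: [0.6, 0.3, -0.9]
opening: -0.003
top (array([478.15771484, 165.11912537]), (28.64261245727539, 117.3929443359375), -0.39676666259765625)
```

View pics/l.png

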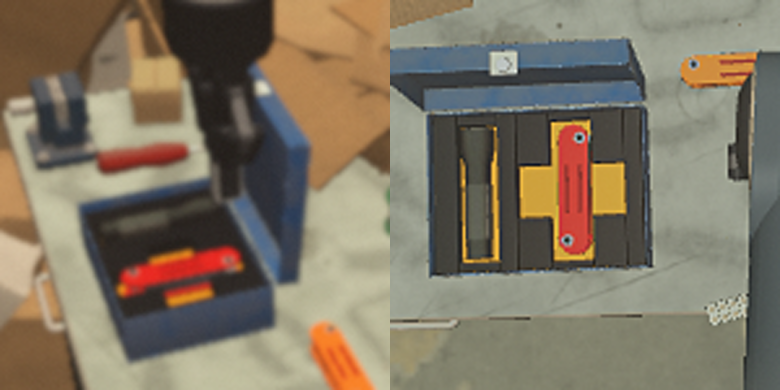

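The set lies flat in the cut-out with the keys home: measured (478.2,165.1), yaw -0.4°, against the pocket at (479,169). Top-view crop centre is (574,190) and the cut-out's is (572,190). Now behind the lid to push it.

```bash
(python3 -m crank '[[[1.2,0,0,0,0],[2.6,0,0,0,0],[4,0,0,0,0],[5.3,0.6,0,0,0],[6.5,1.6,0,0,0]]]';  python3 -m crank '[[[0,1.2,0,0,0],[0,2.5,0,0,0],[0,3.8,0,0,0],[0,5.1,0,0,0],[0,5.1,0,0,0]]]'; python3 -m crank '[[[0,0,-1,0,0],[0,0,-2,0,0],[0,0,-3,0,0],[0,0,-4,0,0],[0,0,-4,0,0]]]')| grep -E 'clock|pos|force|open'
```

```text
clock: 18.85
tool_pos: [641.5, -0.2, 264.5]
ft_force: [0.2, 0.6, 0.5]
opening: -0.005
clock: 19.35
tool_pos: [640.4, 135.3, 263.3]
ft_force: [-0.1, 0.2, 0.4]
opening: -0.003
clock: 19.85
tool_pos: [637.5, 134.9, 159.2]
ft_force: [-1.0, 0.8, -1.2]
opening: -0.002
```

```bash
(python3 -m crank '[[[-0.6,0,0,0,0],[-1.2,0,0,0,0],[-1.8,0,0,0,0],[-2.3,0,0,0,0],[-2.8,0,0,0,0]]]';  python3 -m crank '[[[-0.5,0,0,0,0],[-1,0,0,0,0],[-1.5,0,0,0,0],[-2,0,0,0,0],[-2.3,0,0,0,0]]]'; python3 -m crank '[[[0,0,0,0,0],[0,0,0,0,0],[0,0,0,0,0]]]')| grep -E 'clock|pos|force|open'
python3 - <<'E'
from h import *
s=ctrl.snapshot("side")
print(proj("side",[[402,200,77],[557-156*np.cos(1.1),200,56+156*np.sin(1.1)],[571,200,211]]))
h=cv2.cvtColor(s,cv2.COLOR_RGB2HSV);b=((h[...,0]>100)&(h[...,0]<125)&(h[...,1]>110)&(h[...,2]>50));b[:,:215]=0;b[:,345:]=0;b[:120]=0;b[280:]=0
ys,xs=np.nonzero(b);print(xs.min(),xs.max(),ys.min(),ys.max(),b.sum())
E
```

```text
clock: 20.35
tool_pos: [567.9, 134.9, 160.5]
ft_force: [1.0, -0.4, 0.7]
opening: 0.005
clock: 20.85
tool_pos: [508.7, 134.9, 160.3]
ft_force: [-0.3, 0.8, 0.7]
opening: 0.001
clock: 21.15
tool_pos: [509.2, 134.9, 160.4]
ft_force: [-0.5, -0.6, 0.7]
opening: -0.001
[[235.56697197 212.33172763]
 [264.26658296 166.30026764]
 [297.67789393 154.46764719]]
233 282 200 225 36
```

No force now, so the lid should have fallen. I'll retreat up and to the side, then take the last look.

```bash
(python3 -m crank '[[[0,0,1.5,0,0],[0,0,3,0,0],[0,-1.5,4,0,0],[0,-3,4,0,0],[0,-5,4,0,0]]]'; python3 -m crank '[[[0,-1.5,0,0,0],[0,-3,0,0,0],[0,-4.5,0,0,0],[0,-4.5,0,0,0],[0,-4.5,0,0,0]]]')| grep -E 'clock|pos|force|open'
python3 - <<'E'
from h import *
s=ctrl.snapshot("side");t=ctrl.snapshot("top")
h=cv2.cvtColor(t,cv2.COLOR_RGB2HSV);b=((h[...,0]>95)&(h[...,0]<130)&(h[...,1]>70)).astype(np.uint8)*255;b[:,:150]=0;b[:,300:]=0;b[:215]=0;b[340:]=0
c=max(cv2.findContours(b,0,2)[0],key=cv2.contourArea).reshape(-1,2); P=ray("top",c,77)[:,:2]; print("lid at z77",P.min(0),P.max(0))
cv2.imwrite("pics/m.png",np.hstack([cv2.resize(s[100:300,170:370],None,fx=1.95,fy=1.95,interpolation=2),cv2.resize(t[170:370,150:350],None,fx=1.95,fy=1.95,interpolation=2)])[:,:,::-1])
E
```

```text
clock: 21.7
tool_pos: [510.3, 10.3, 261.5]
ft_force: [1.1, -0.7, -0.1]
opening: -0.004
clock: 22.2
tool_pos: [510.4, -103.2, 261.4]
ft_force: [0.6, 1.0, 0.6]
opening: 0.001
lid at z77 [420.92193949  98.00597132] [487.73059079 154.50896595]
```

View pics/m.png

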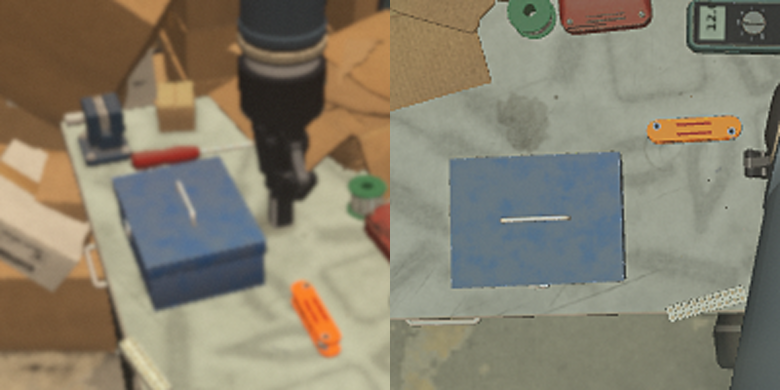

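The lid is shut flat: the middle of its front edge is at side px about (237,214), against (236,212) predicted for shut. The arm is clear, so I hand in.

```bash
python3 -c "
from rig import ctrl
print(ctrl.close_job(), ctrl.sense()['clock'])"
```

```text
the job is handed in; nothing more can be done
the job is handed in; nothing more can be done
```

The red key set is put away in the blue box with both keys folded and the lid shut. I handed the job in at about 22 s on the robot's clock, and it reported no verdict.

**What I did:** I swept both keys in with the shut jaws, then gripped the set across its sides, which pressed the keys home. I lowered it into the cut-out until it touched the floor (about 11 N), released it there, and pushed the lid from behind until it fell shut.

**Last checks:**
- **Set position:** it lay at (478, 165) mm and -0.4° yaw, against my estimate of the cut-out's middle at (479, 169). That is about 4 mm off, within the 12 mm allowed.
- **Keys:** they looked home in the last pictures before the lid closed, but I never measured their angles. The jaw opening while gripping read 27 mm (taking the stroke as linear), below the 29 mm folded width.
- **Lid:** the middle of its front edge was within about 2 px of where a shut lid should show.
- **Arm:** it stood clear of everything when I handed in.
- **Other tools:** I did not measure their positions. The multimeter and screwdriver showed no visible shift in the last picture. The tape and pliers were out of that frame, and I never went near them.

**Checks that disagreed:**
- **Tool height:** the reported height did not fit `ctrl.tip_reach`. The shut tips touched the bench at a reported TCP height of -2.8 mm, not about +25 mm. I took heights from that touch instead, and the floor contact in the cut-out agreed with it.
- **Lid blue mask:** two automatic blue-colour measurements of the lid, one in each view, picked up only part of it. I judged it from the picture instead.

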